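Put the battery packs on to charge for five hours

ROBOT

A 6-joint arm with a two-finger parallel gripper is mounted at the origin on the work surface. World frame = base frame: x ahead of the robot, y to its left, z up, the work surface at z = 0. Lengths are in m, angles in rad, forces in N, time in s.
With the tool pointing down it reaches from about 0.35 to 0.975 m from the base axis. Payload 7.1 kg.
Tool frame: the origin (TCP) lies midway between the tips of the shut fingers; the grasp point (between the pads) lies 19 mm behind it; z points along the fingers, x is the direction in which the jaws open and shut, and the axes are right-handed (so a half turn about z gives the same grasp; the last joint's range is limited). The gripper opens to 88 mm and grips with 3 to 60 N. Pads are 20 mm wide; open, the fingers measure 115 mm over their backs; the gripper's body (75 mm by 178 mm) begins 61 mm behind the grasp point.
Start: joints at [1.157, 0.423, 1.63, -0, 1.089, -0.019], TCP at [0.24, 0.577, 0.223] pointing down, gripper open.
Joint ranges: [-3, 3], [-0.9, 2.11], [0.09, 2.58], [-1.31, 4.45], [0.11, 2.69], [-2.54, 2.54]. Speed limits (rad/s): [2.39, 2.39, 3.01, 3.14, 3.14, 3.14].

INTERFACE

Orientations are given as a unit quaternion [w, x, y, z].
In Python, from station import move_pose, movel, movej, command_gripper, wait, inverse_kinematics, read_camera, camera_info, MotionError, job_done, get_time, get_joint_pos, get_qvel, get_effort, get_tcp_pos, get_ee_rot, get_ft_force, get_ft_torque, get_grip_width gives the robot as it stands. Calls block until the motion is done:
- move_pose(position, orientation): joint-space move of the TCP to a pose.
- movel(position, frame=None, v=0.15, until_force=None): straight line of the TCP; frame=None keeps the orientation; v is the mean speed in m/s. With until_force (N) it stops when the force on the tool has changed by that much, and returns True; else False.
- movej(angles): joint-space move.
- command_gripper(opening): opening from 0.0 (shut) to 1.0 (fully open); the grip force is fixed at half the most; returns when the fingers have stopped.
- wait(seconds).
- inverse_kinematics(position, orientation): joint angles nearest the present ones, or None.
- read_camera(name): name is "side" or "top"; returns the picture (384x512x3 uint8, red, green, blue); there is no depth.
- camera_info(name): a dict with "intrinsics" (3x3 intrinsics, pixels), "T" (4x4, takes a point from camera to world coordinates). Camera axes: x right, y up, looking along -z (the intrinsics and any distortion apply to the point x, -y, -z); pixel columns grow to the right and rows downward; lengths in m; the calibration is good to about 2 mm. A picture is of the moment at which its call begins. camera_info takes no time and is no camera call.
A pose or a line that the arm cannot do raises MotionError and nothing moves.
- job_done(): hands the job in, once; it reports no verdict.
Readings, each from a call of its own:
- get_time(): time.
- get_joint_pos(): joint angles.
- get_qvel(): joint speeds.
- get_effort(): joint torques, N m.
- get_tcp_pos(): TCP position.
- get_ee_rot(): TCP orientation.
- get_ft_force(): force on the tool from outside, world axes, zero at the start.
- get_ft_torque(): the same for the moment, N m.
- get_grip_width(): opening from 0.0 (shut) to 1.0 (fully open).
Only numpy, scipy, OpenCV 4.12 (cv2) and the standard library are available. Lean on these libraries where they do the work, as an engineer would, in place of code of your own. Each camera call takes 0.05 s, during which the arm holds its last target. There are 200 camera calls.

TASK

Raise the charger's clear cover, move each charged pack (green band) out of its well to lie flat in the wooden tray beside the one already there, and put every flat pack (orange band) on the bench into a well of its own, key rib to the back and fully home. Then lower the cover gently onto its stops, never letting it drop shut, and only after that set the hour selector to five: five clicks clockwise from its stop at off. Leave the pack already in the tray and the other things on the bench where they are.

Things in the scene. Friction and masses are not known exactly. Their poses are not given: they have to be found in the camera images.
- charger: Four-bay charger, fixed. Origin on the bench under the middle of the row of wells; x to its back (hinge side, away from the robot), y to its left along the wells, z up. Case x -58..80, y -252..152 mm, top deck 50 mm high. Wells under the clear cover at y = 111, 37, -37, -111 mm; selector on the console at the right end. Two rubber cover stops, 12 mm thick, 76 mm high, at x = -50, y = +-145 mm.
- well0 (a point): Centre of the left well's floor, 34 mm above the bench, axes as the charger's. Wells are pockets 82 x 48 mm (x, y), 16 mm deep: a pack has 2 mm play all round. A slot 16 mm wide, 6 mm deep in the middle of the back (+x) wall takes the pack's rib. A seated pack's origin is within 2 mm of this point and 20 mm of it stand above the deck; one not home stands up to 16 mm higher and blocks the cover.
- well1 (a point): Centre of the second well's floor (from the left); otherwise as well0. There are 30 mm between packs in neighbouring wells.
- well2 (a point): Centre of the third well's floor (from the left); otherwise as well0.
- well3 (a point): Centre of the right well's floor; otherwise as well0.
- cover (a joint): Angle (rad) of the clear cover with aluminium edging: 298 mm wide, 128 mm from hinge to front edge, 5 mm thick, 0.45 kg. 0 = shut, level on its stops; 1.57 = upright; 1.9 = fully open, leaning back. Hinge line along the charger's y at x = 70, z = 82 mm; it is free: above about 1.6 it stays open by its weight, below that it falls shut if let go.
- cover_handle (a point): Middle of the orange bow handle on the cover's front edge: round bar, 12 mm thick, 110 mm long, parallel to the hinge line and 168 mm from it. At cover angle a it lies 168 cos(a) mm in front (-x) of the hinge line and 168 sin(a) mm above it. 34 mm free between bar and cover edge; only bench below it when shut. The round bar turns in a grip of 30 N or so. Its axes turn with the cover.
- dial (a joint): Angle (rad) of the hour selector, growing clockwise seen from above: 0 = off, at its left stop; a click every 0.5236 rad (30 deg), one hour a click, up to 8 (4.19). About 0.12 N m takes it over a click; let go between clicks it springs to the nearer one. At the start it stands at off, 1 or 2 (rarely hung between two).
- dial_grip (a point): On the selector's vertical axis, 87 mm above the bench, 50 mm from the cover's side: height to grip its bar, 46 x 14 mm, 32 mm high (top at 94 mm), on a 52 mm disc (top at 64 mm). At off the bar lies along the charger's x with the white pointer line to the charger's front (-x); clockwise moves the pointer first to the left (+y). The point turns with the dial, its -x axis along the pointer.
- tray_in (a point): Centre of the inner floor of the shallow open wooden tray for charged packs (fixed; 270 x 134 x 20 mm, x, y, z; walls 6 mm; inside 258 x 122 mm), 6 mm above the bench; x along its length, away from the robot.
- spare: White battery pack, 0.18 kg, body 78 x 44 x 36 mm (x, y, z); origin at the centre of the body's underside, z up. A black key rib, 12 mm wide (y), 30 mm high, stands 5 mm proud of its +x end. Green band: charged before. Lies across the far (+x) end of the tray, about 88 mm from its centre; leave it there.
- tape: Roll of green tape lying flat, 100 mm across, 20 mm high; origin under its centre. Bystander.
- spool: Solder spool standing up, 52 mm across, 40 mm high; origin under its centre. Bystander.
- screwdriver: Red screwdriver lying on the bench, 170 mm long along x, 26 mm thick; origin under its middle. Bystander.
- mug: Blue mug, 76 mm across, 85 mm high, with a handle; origin under its centre. Bystander.
- tin: Black domed tin, 76 mm across, 58 mm high; origin under its centre. Bystander.
- flat_a: White battery pack, 0.18 kg, body 78 x 44 x 36 mm (x, y, z); origin at the centre of the body's underside, z up. A black key rib, 12 mm wide (y), 30 mm high, stands 5 mm proud of its +x end. Orange band near the rib end: a flat pack, to be charged, on the bench at the start. May be absent.
- flat_b: White battery pack, 0.18 kg, body 78 x 44 x 36 mm (x, y, z); origin at the centre of the body's underside, z up. A black key rib, 12 mm wide (y), 30 mm high, stands 5 mm proud of its +x end. Orange band near the rib end: a flat pack, to be charged, on the bench at the start. May be absent.
- flat_c: White battery pack, 0.18 kg, body 78 x 44 x 36 mm (x, y, z); origin at the centre of the body's underside, z up. A black key rib, 12 mm wide (y), 30 mm high, stands 5 mm proud of its +x end. Orange band near the rib end: a flat pack, to be charged, on the bench at the start. May be absent.
- flat_d: White battery pack, 0.18 kg, body 78 x 44 x 36 mm (x, y, z); origin at the centre of the body's underside, z up. A black key rib, 12 mm wide (y), 30 mm high, stands 5 mm proud of its +x end. Orange band near the rib end: a flat pack, to be charged, on the bench at the start. May be absent.
- charged_w: White battery pack, 0.18 kg, body 78 x 44 x 36 mm (x, y, z); origin at the centre of the body's underside, z up. A black key rib, 12 mm wide (y), 30 mm high, stands 5 mm proud of its +x end. Green band near the rib end: charged; in well0 at the start. One or two of the four charged packs are there.
- charged_x: White battery pack, 0.18 kg, body 78 x 44 x 36 mm (x, y, z); origin at the centre of the body's underside, z up. A black key rib, 12 mm wide (y), 30 mm high, stands 5 mm proud of its +x end. Green band near the rib end: charged; in well1 at the start. One or two of the four charged packs are there.
- charged_y: White battery pack, 0.18 kg, body 78 x 44 x 36 mm (x, y, z); origin at the centre of the body's underside, z up. A black key rib, 12 mm wide (y), 30 mm high, stands 5 mm proud of its +x end. Green band near the rib end: charged; in well2 at the start. One or two of the four charged packs are there.
- charged_z: White battery pack, 0.18 kg, body 78 x 44 x 36 mm (x, y, z); origin at the centre of the body's underside, z up. A black key rib, 12 mm wide (y), 30 mm high, stands 5 mm proud of its +x end. Green band near the rib end: charged; in well3 at the start. One or two of the four charged packs are there.
There are look-alikes about, which are no part of the job. What is shaped like the flat_d but blue or turquoise is not meant.

How it is judged:
By the outcome, as a careful person would: the job done as asked, in the order asked, and still so for the second after the job is handed in, with the robot touching nothing.
Of flat_a, flat_b, flat_c, flat_d only 3 to 4 are there at a start; the rules pass over those that are not, and their reading is None.
Of charged_w, charged_x, charged_y, charged_z only 1 to 2 are there at a start; the rules pass over those that are not, and their reading is None.
At some moment in a run one of flat_a, flat_b, flat_c, flat_d may be knocked a few centimetres aside while the robot is not near it.
It also fails if it takes over 210 s, if anything falls off the work surface, if the arm or the gripper's body presses on something with over 40 N, if the wrist force passes 120 N, or if a joint passes its speed limit or range.

## Working session

There is one attempt and no reset: what is moved stays moved. The work goes in short steps, each a Python script; the robot and the scene stay as the last script left them, time stands still between calls to the robot, and variables do not carry over. Pictures are saved under pics/ and viewed, about 12 in all and at most 16, crops included, and the job is handed in when it is done.

```bash
ls; mkdir -p pics; python3 - <<'E'
from station import *
import cv2
for n in ("top","side"):
    im=read_camera(n); cv2.imwrite(f"pics/{n}0.png",cv2.resize(im[:,:,::-1],(800,600),interpolation=cv2.INTER_CUBIC))
    cv2.imwrite(f"pics/{n}0raw.png",im[:,:,::-1])
    print(n,camera_info(n))
print(get_time(),get_ee_rot(),get_tcp_pos())
E
```

```text
pics
top {'intrinsics': array([[459.86696806,   0.        , 257.87289514],
       [  0.        , 459.86696806, 188.96879563],
       [  0.        ,   0.        ,   1.        ]]), 'T': array([[ 0.01131464,  0.98903919, -0.14721909,  0.29534687],
       [-0.99989536,  0.01251802,  0.00725013, -0.02871662],
       [ 0.00901356,  0.14712166,  0.98907733,  1.51654723],
       [ 0.        ,  0.        ,  0.        ,  1.        ]])}
side {'intrinsics': array([[369.47426427,   0.        , 247.00623932],
       [  0.        , 369.47426427, 194.04162009],
       [  0.        ,   0.        ,   1.        ]]), 'T': array([[-0.71745585,  0.34272017, -0.60646516, -0.07968105],
       [-0.69657809, -0.34546002,  0.62883729,  0.54119706],
       [ 0.00600576,  0.87361333,  0.48658367,  0.5403683 ],
       [ 0.        ,  0.        ,  0.        ,  1.        ]])}
0.1 [ 3.76575464e-04  8.32051740e-01  5.54697598e-01 -5.78127439e-04] [0.24015881 0.57646721 0.22199415]
```

View pics/top0.png

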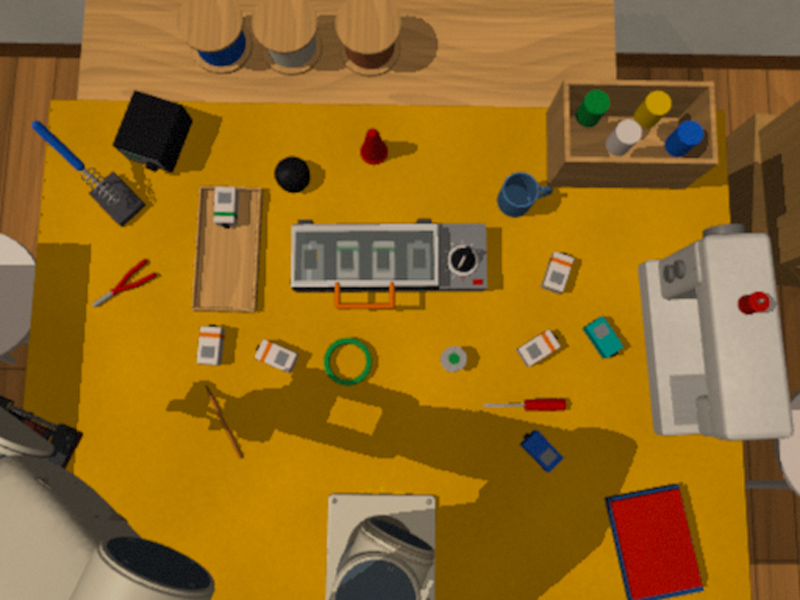

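View pics/side0.png

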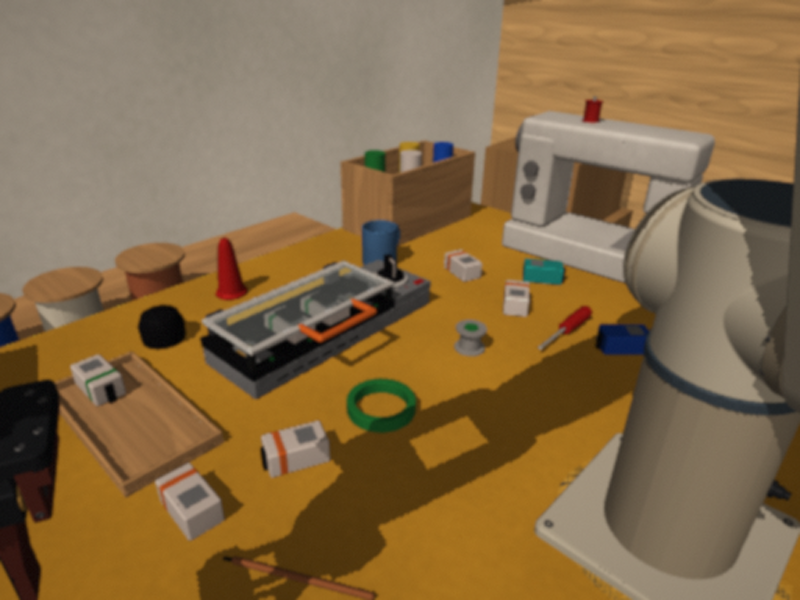

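The top view shows two charged packs (green) in wells 1 and 2, and four flat packs at (210,345), (277,355), (541,347) and (559,272). The dial is at about (463,260), and turquoise and blue look-alikes are on the right. The next step is enlarged crops.

```bash
python3 - <<'E'
import cv2
im=cv2.imread("pics/top0raw.png")
a=im[110:245,118:318]; cv2.imwrite("pics/c1.png",cv2.resize(a,None,fx=4,fy=4,interpolation=cv2.INTER_CUBIC))
a=im[145:245,270:400]; cv2.imwrite("pics/c2.png",cv2.resize(a,None,fx=6,fy=6,interpolation=cv2.INTER_CUBIC))
E
```

```text
(no output)
```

View pics/c1.png

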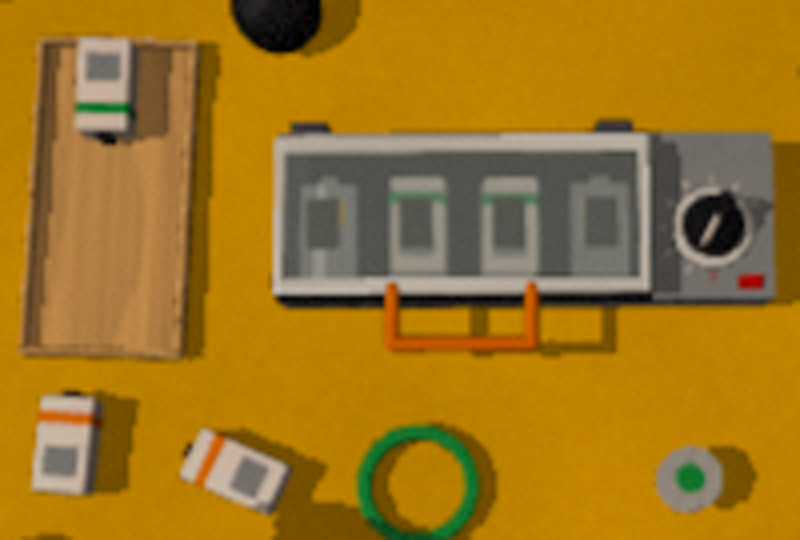

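View pics/c2.png

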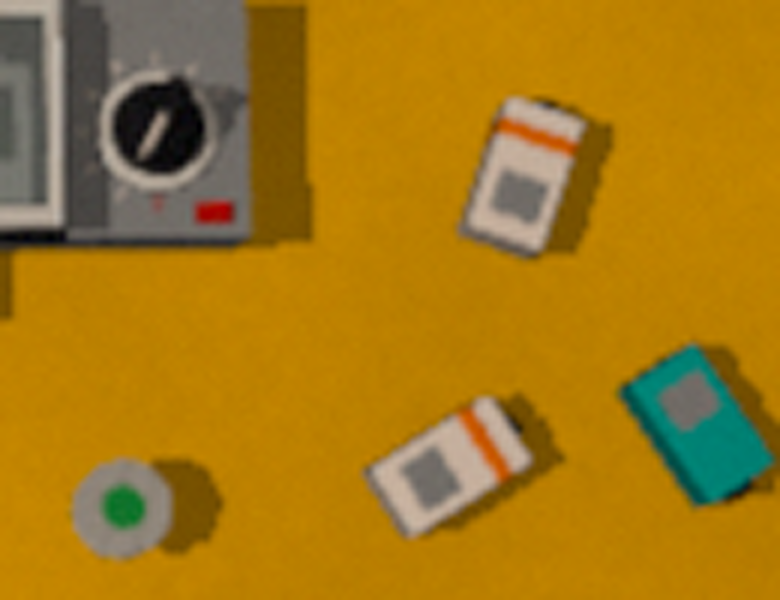

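The dial pointer is at about 30°, which is click 1. In c1 the cover corners are (275,135), (653,133), (650,292) and (275,292), the handle bar runs (387..540, 343), and the tray rim corners are (42,40), (197,42), (184,357) and (22,352). The next script holds the helpers and fits the poses.

```bash
cat > h.py <<'E'
from station import *
import numpy as np, cv2
from scipy.optimize import least_squares
from scipy.spatial.transform import Rotation as R
def proj(P,cam="top"):
    c=camera_info(cam); T=c["T"]; p=(np.asarray(P,float)-T[:3,3])@T[:3,:3]; p=p*[1,-1,-1]
    q=p@c["intrinsics"].T; return q[:,:2]/q[:,2:]
def unproj(uv,z,cam="top"):
    c=camera_info(cam); T=c["T"]; uv=np.atleast_2d(uv).astype(float)
    d=np.c_[uv,np.ones(len(uv))]@np.linalg.inv(c["intrinsics"]).T*[1,-1,-1]@T[:3,:3].T
    return T[:3,3]+d*((z-T[2,3])/d[:,2:])
def place(pose,L):
    x,y,a=pose; L=np.atleast_2d(L).astype(float); c,s=np.cos(a),np.sin(a)
    return np.c_[x+c*L[:,0]-s*L[:,1],y+s*L[:,0]+c*L[:,1],L[:,2]]
def fit(L,uv,g,cam="top"):
    r=least_squares(lambda p:(proj(place(p,L),cam)-uv).ravel(),g,loss="soft_l1"); return r.x,(proj(place(r.x,L),cam)-uv)
def rectify(im,c,half=.09,z=.036,s=1000):
    # local view of plane z: right=-y, up=+x
    n=int(2*half*s); u=[[0,0],[n,0],[n,n],[0,n]]
    W=[[c[0]+half,c[1]+half,z],[c[0]+half,c[1]-half,z],[c[0]-half,c[1]-half,z],[c[0]-half,c[1]+half,z]]
    H=cv2.getPerspectiveTransform(np.float32(proj(W)),np.float32(u)); return cv2.warpPerspective(im,H,(n,n),flags=cv2.INTER_CUBIC)
def find_pack(im,guess,half=.07,z=.036,dbg=None):
    """pose (x,y,yaw) of pack with an orange band whose top lies at z, seen near guess"""
    r=rectify(im,guess,half,z); hsv=cv2.cvtColor(r,cv2.COLOR_RGB2HSV)
    white=((hsv[...,1]<75)&(hsv[...,2]>95)); band=(hsv[...,0]<13)&(hsv[...,1]>110)&(hsv[...,2]>120)
    m=(white|band).astype(np.uint8); m=cv2.morphologyEx(m,cv2.MORPH_CLOSE,np.ones((9,9)))
    n,l,st,ce=cv2.connectedComponentsWithStats(m)
    b=[(st[i,4]) if (band&(l==i)).sum()>60 else 0 for i in range(1,n)]
    if not b or max(b)==0: return None
    i=1+int(np.argmax(b)); mm=(l==i).astype(np.uint8)
    if dbg: cv2.imwrite(dbg,np.hstack([r[:,:,::-1],cv2.merge([mm*255]*3)]))
    cn=max(cv2.findContours(mm,0,2)[0],key=cv2.contourArea); (cx,cy),(w,h),a=cv2.minAreaRect(cn)
    x=guess[0]+half-(cy+.5)/1000; y=guess[1]+half-(cx+.5)/1000
    by,bx=np.argwhere(band&(l==i)).mean(0); d=np.array([-(by-cy),-(bx-cx)])
    ax=np.radians(a)+(0 if w>h else np.pi/2); v=np.array([-np.sin(ax),-np.cos(ax)])
    if v@d<0: v=-v
    return np.array([x,y,np.arctan2(v[1],v[0])]),(round(max(w,h)),round(min(w,h)))
def down(yaw):
    """tool down, jaw (tool x) axis at world angle yaw"""
    q=(R.from_euler("z",yaw)*R.from_euler("x",np.pi)).as_quat(); return [q[3],q[0],q[1],q[2]]
E
python3 - <<'E'
from h import *
im=cv2.imread("pics/top0raw.png")[:,:,::-1]
np.set_printoptions(precision=4,suppress=True)
c1=lambda p:(np.array(p)+.5)/4-.5+[118,110]
c2=lambda p:(np.array(p)+.5)/6-.5+[270,145]
L=[[.07,.149,.083],[.07,-.149,.083],[-.058,-.149,.083],[-.058,.149,.083],[-.098,.055,.082],[-.098,-.055,.082],[-.058,-.252,.05],[.08,-.252,.05]]
uv=c1([[275,136],[653,134],[652,292],[274,292],[392,343],[535,343],[775,299],[772,133]])
p,e=fit(L,uv,[.6,0,0]); print("charger",p); print(e)
d=unproj(c2([[157,131]]),.058)[0]; print("dial",d, "local",R.from_euler("z",-p[2]).apply(d-[p[0],p[1],0]))
L=[[.135,.067,.02],[.135,-.067,.02],[-.135,-.067,.02],[-.135,.067,.02]]
p,e=fit(L,c1([[42,40],[197,42],[184,357],[22,352]]),[.6,.3,0]); print("tray",p);print(e)
for k,(uv,f) in enumerate([((66,442),c1),((237,470),c1),((448,465),c2),((522,175),c2)]):
    g=unproj(f([uv]),.036)[0]; print(g[:2],find_pack(im,g,dbg=f"pics/d{k}.png"))
cv2.imwrite("pics/d.png",cv2.resize(np.vstack([np.hstack([cv2.imread(f"pics/d{k}.png") for k in (0,1)]),np.hstack([cv2.imread(f"pics/d{k}.png") for k in (2,3)])]),None,fx=1.4,fy=1.4))
E
```

```text
charger [0.5854 0.0393 0.0147]
[[ 0.4876 -0.2907]
 [-0.7706  0.1116]
 [-0.097   0.0902]
 [-0.0486  0.2656]
 [ 0.1819  0.0675]
 [-0.5854 -0.0065]
 [ 0.41   -0.0797]
 [ 0.2928 -0.173 ]]
dial [ 0.5877 -0.161   0.058 ] local [-0.0007 -0.2003  0.058 ]
tray [ 0.6154  0.3341 -0.0048]
[[-0.5295 -0.8138]
 [ 0.6724 -0.5857]
 [ 0.2083  0.4079]
 [-0.3017  0.9571]]
[0.4094 0.3571] (array([ 0.4079,  0.3585, -0.0605]), (77, 44))
[0.3886 0.219 ] (array([0.3878, 0.221 , 1.1659]), (79, 42))
[ 0.4112 -0.3194] (array([ 0.4102, -0.3207, -1.0015]), (81, 43))
[ 0.5702 -0.3625] (array([ 0.5695, -0.3636, -0.353 ]), (83, 45))
```

View pics/d.png

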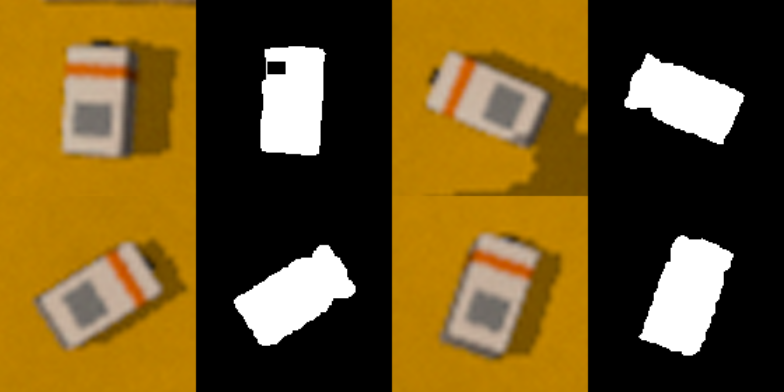

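```bash
cat >> h.py <<'E'
CH=np.array([.5854,.0393,.0147]); TR=np.array([.6154,.3341,-.0048])
def near(yaw,x,y):
    q1=np.arctan2(y,x); return q1+(yaw-q1+np.pi/2)%np.pi-np.pi/2
def hover(x,y,z,yaw): move_pose([x,y,z],down(near(yaw,x,y)))
def cov(a,dz=0): # TCP for cover angle a (tool down)
    p=place(CH,[[.07-.168*np.cos(a),0,.082+.168*np.sin(a)-.019+dz]])[0]; return list(p)
def st(*m): print(*m,"t=%.1f"%get_time(),"w=%.1fmm"%(88*get_grip_width()),"F",np.round(get_ft_force(),1),"tcp",np.round(get_tcp_pos(),4))
def snap(name,cam="top"):
    im=read_camera(cam); cv2.imwrite(name,im[:,:,::-1]); return im
E
python3 - <<'E'
from h import *
p=cov(0,.12); hover(*p,CH[2]); command_gripper(.35); st("hover")
print(movel(cov(0,.0),v=.12,until_force=15)); st("down")
command_gripper(0); st("grip")
for a in np.arange(.15,1.86,.155):
    movel(cov(a),v=.12); F=np.linalg.norm(get_ft_force())
    if F>40: st("high",a)
st("top")
snap("pics/s1.png","side")
E
```

```text
hover t=3.2 w=31.0mm F [ 0.8  1.1 -0.8] tcp [0.4874 0.0378 0.183 ]
False
down t=4.4 w=30.7mm F [0.  0.2 0.2] tcp [0.4879 0.0379 0.0635]
grip t=4.8 w=11.3mm F [-3.9 -0.3  5.8] tcp [0.4864 0.0379 0.0633]
top t=9.2 w=10.9mm F [1.4 2.1 5.1] tcp [0.7035 0.0413 0.2247]
```

View pics/s1.png

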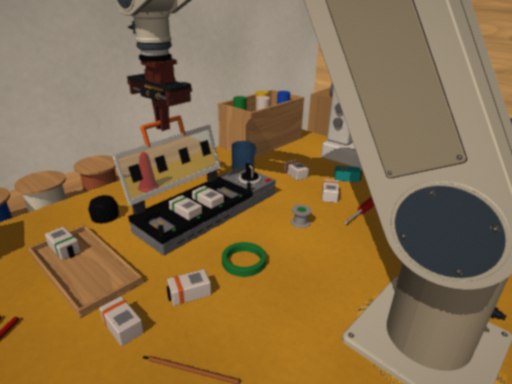

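```bash
python3 - <<'E'
from h import *
command_gripper(.4); p=get_tcp_pos(); movel([p[0],p[1],p[2]+.08],v=.15)
movej([1.157, 0.423, 1.63, 0, 1.089, -0.019]); command_gripper(.75); st()
im=snap("pics/t1.png")
a=im[125:195,180:320]; cv2.imwrite("pics/t1c.png",cv2.resize(a[:,:,::-1],None,fx=5.7,fy=5.7,interpolation=cv2.INTER_CUBIC))
E
```

```text
t=13.7 w=65.9mm F [-0.8  0.2  0. ] tcp [0.2402 0.5768 0.2227]
```

View pics/t1c.png

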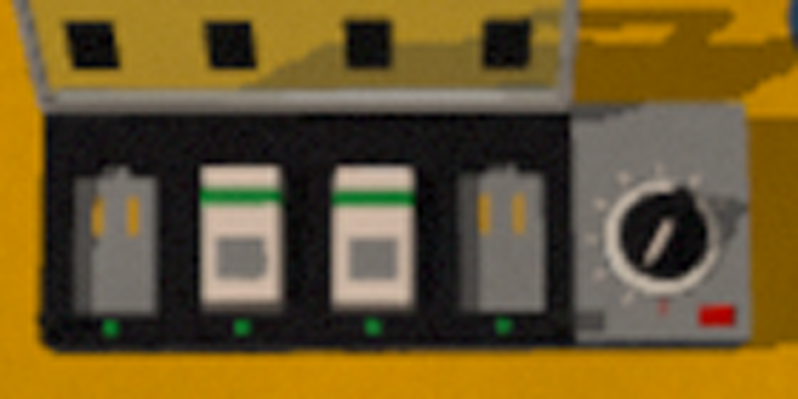

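The cover stays open. Wells 0 and 3 are empty, with centres at crop px (116,245) and (502,243), and the charged packs' top faces are at (241,234) and (373,234).

```bash
python3 - <<'E'
from h import *
np.set_printoptions(precision=4,suppress=True)
f=lambda p:(np.array(p)+.5)/5.7-.5+[180,125]
L=[[0,.111,.05],[0,-.111,.05],[0,.037,.07],[0,-.037,.07]]
uv=f([[116,245.5],[502.5,243],[241.5,234],[373.5,234]])
print(fit(L,uv,CH)); print((proj(place(CH,L))-uv)*3.3,"mm")
E
```

```text
(array([0.5843, 0.0394, 0.019 ]), array([[-0.3453, -0.3187],
       [ 0.2779, -0.2737],
       [ 0.05  ,  0.3562],
       [ 0.0087,  0.2238]]))
[[-1.0348 -2.6582]
 [ 0.9945 -1.5647]
 [ 0.2574 -0.1326]
 [ 0.1117 -0.2503]] mm
```

```bash
sed -i 's/^CH=.*; TR/CH=np.array([.585,.0394,.0165]); TR/' h.py; cat >> h.py <<'E'
def well(i): return place(CH,[[0,[.111,.037,-.037,-.111][i],0]])[0,:2]
def pick(x,y,z,yaw,opening=.7):
    hover(x,y,z+.09,yaw); command_gripper(opening)
    if movel([x,y,z],v=.12,until_force=12): st("contact")
    command_gripper(0); st("pick"); movel([x,y,z+.1],v=.2)
E
python3 - <<'E'
from h import *
for i,tx in ((1,-.010),(2,-.080)):
    pick(*well(i),.052,CH[2]+np.pi/2)
    p=place(TR,[[tx,0,0]])[0]; hover(p[0],p[1],.12,TR[2])
    movel([p[0],p[1],.05],v=.2); movel([p[0],p[1],.0225],v=.05,until_force=5); st("put")
    command_gripper(.62); movel([p[0],p[1],.14],v=.2); st("left")
movej([1.157, 0.423, 1.63, 0, 1.089, -0.019])
im=snap("pics/t2.png"); cv2.imwrite("pics/t2c.png",cv2.resize(im[110:245,118:318,::-1],None,fx=4,fy=4,interpolation=cv2.INTER_CUBIC))
for g in ((.408,.3585),(.388,.221),(.410,-.321),(.5695,-.3636)): print(find_pack(im,g,.08))
E
```

```text
contact t=17.1 w=61.3mm F [-1.4 -0.1  6.3] tcp [0.5829 0.0762 0.0504]
pick t=17.5 w=44.2mm F [-0.3  2.2  4.7] tcp [0.5832 0.0766 0.0504]
put t=20.9 w=44.1mm F [-0.1 -0.7  5.2] tcp [0.6049 0.3339 0.0223]
left t=22.1 w=54.6mm F [-1.2 -0.6 -0.6] tcp [0.6047 0.3338 0.1391]
contact t=24.5 w=61.4mm F [-1.8 -0.3  5.1] tcp [0.5842 0.0024 0.0504]
pick t=24.9 w=43.8mm F [-0.3  1.4  6. ] tcp [0.5843 0.0026 0.0504]
put t=27.9 w=43.8mm F [-0.1  0.2  3.4] tcp [0.5349 0.3343 0.0223]
left t=29.0 w=54.8mm F [-0.3 -0.3 -1.1] tcp [0.5348 0.3341 0.1392]
(array([ 0.40805901,  0.35822369, -0.06053202]), (78, 44))
(array([0.38790517, 0.22111207, 1.16590453]), (80, 43))
(array([ 0.41602908, -0.29495993, -1.00829842]), (82, 43))
(array([ 0.56965366, -0.36368292, -0.35299038]), (82, 45))
```

View pics/t2c.png

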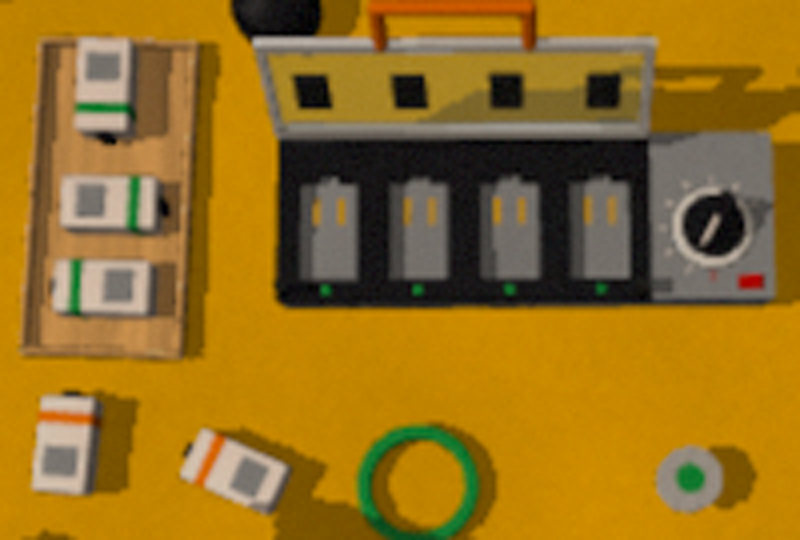

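Both charged packs lie flat in the tray and all four wells are empty. The third flat pack was knocked about 26 mm aside and found again. Next are the flat packs.

```bash
cat >> h.py <<'E'
def load(pose,i):
    x,y,th=pose; wx,wy=well(i); q1,q2=np.arctan2(y,x),np.arctan2(wy,wx)
    k=min((np.pi/2,-np.pi/2),key=lambda s:max(abs((q1-th-s+np.pi)%(2*np.pi)-np.pi),abs((q2-CH[2]-s+np.pi)%(2*np.pi)-np.pi)))
    g=down(th+k); w=down(CH[2]+k)
    move_pose([x,y,.13],g); command_gripper(.75)
    if movel([x,y,.019],v=.15,until_force=12): st("contact on pick")
    command_gripper(0); st("pick"); movel([x,y,.14],v=.25)
    move_pose([wx,wy,.13],w); ok=False; ex=R.from_euler("z",CH[2])
    for d in ((0,0),(.002,0),(-.002,0),(0,.0015),(0,-.0015),(.004,0),(-.004,0)):
        o=ex.apply([d[0],d[1],0]); t=[wx+o[0],wy+o[1]]
        movel(t+[.074],v=.15); movel(t+[.0525],v=.05,until_force=10); z=get_tcp_pos()[2]
        st("try",d)
        if z<.0555: ok=True; break
    if not ok: return False
    command_gripper(.6); movel([wx,wy,.11],v=.2); command_gripper(0)
    movel([wx,wy,.066],v=.06,until_force=8); st("press"); movel([wx,wy,.12],v=.25); return True
E
python3 - <<'E'
from h import *
print(load((.408,.3584,-.0605),0))
E
```

```text
pick t=33.4 w=44.3mm F [-0.2  1.3  6.8] tcp [0.4086 0.359  0.0197]
try (0, 0) t=36.1 w=43.6mm F [0.2 1.2 3.8] tcp [0.5836 0.1508 0.0534]
press t=38.4 w=0.1mm F [-0.8  0.4  7.7] tcp [0.5826 0.1502 0.0704]
True
```

```bash
python3 - <<'E'
from h import *
print(load((.3879,.2211,1.1659),1))
st()
im=snap("pics/t3.png"); 
for g in ((.416,-.295),(.5695,-.3636)): print(find_pack(im,g,.08))
E
```

```text
pick t=43.2 w=44.1mm F [-1.3 -0.7  7.6] tcp [0.3881 0.2213 0.0196]
try (0, 0) t=45.6 w=43.9mm F [ 0.3 -0.4 -2.1] tcp [0.5849 0.0767 0.0657]
try (0.002, 0) t=46.2 w=44.1mm F [-0.2  1.  -1.6] tcp [0.5859 0.0766 0.062 ]
try (-0.002, 0) t=46.8 w=44.3mm F [-0.2  0.1  1.9] tcp [0.5828 0.0766 0.0584]
try (0, 0.0015) t=47.4 w=44.4mm F [1.1 0.2 1. ] tcp [0.5844 0.0778 0.0578]
try (0, -0.0015) t=47.9 w=44.1mm F [1.4 1.1 3.1] tcp [0.5858 0.0753 0.0712]
try (0.004, 0) t=48.5 w=44.0mm F [0.5 0.3 2.2] tcp [0.5884 0.0767 0.0569]
try (-0.004, 0) t=49.2 w=43.5mm F [1.5 1.  0.7] tcp [0.5813 0.0766 0.055 ]
press t=51.6 w=0.4mm F [-2.  -0.8  7.9] tcp [0.5838 0.0763 0.0704]
True
t=51.9 w=0.7mm F [0.  0.  0.6] tcp [0.585  0.0764 0.1204]
(array([ 0.41579272, -0.29461198, -1.0088748 ]), (81, 43))
(array([ 0.57125   , -0.36484999, -0.32175051]), (79, 43))
```

```bash
sed -i 's/v=.05,until_force=10/v=.05,until_force=15/' h.py; python3 - <<'E'
from h import *
for (x,y,t),i in (((.4158,-.2948,-1.009),2),((.5701,-.364,-.34),3)):
    r=load((x+.0015*np.cos(t),y+.0015*np.sin(t),t),i); print(i,r)
    if not r: break
else:
    p=cov(1.86,.1); hover(*p,CH[2]); command_gripper(.4)
snap("pics/s2.png","side")
E
```

```text
pick t=56.9 w=44.2mm F [-0.3 -0.1  6.3] tcp [ 0.417  -0.2963  0.0196]
try (0, 0) t=59.6 w=43.9mm F [1.4 2.4 0.8] tcp [0.5876 0.0029 0.0682]
try (0.002, 0) t=60.1 w=44.2mm F [-0.3  2.   3.3] tcp [0.5882 0.0029 0.067 ]
try (-0.002, 0) t=60.7 w=44.0mm F [ 3.6  0.4 -1.4] tcp [0.5849 0.0022 0.0667]
try (0, 0.0015) t=61.4 w=44.2mm F [-1.1 -0.3  4.9] tcp [0.5852 0.0035 0.0516]
press t=63.8 w=0.2mm F [-0.7  0.2  7.5] tcp [0.585  0.0024 0.0703]
2 True
pick t=69.1 w=43.6mm F [-0.4  0.6  5.3] tcp [ 0.5719 -0.3648  0.0198]
try (0, 0) t=71.7 w=44.1mm F [-0.9  1.9  1.5] tcp [ 0.5887 -0.0713  0.0682]
try (0.002, 0) t=72.2 w=44.5mm F [-0.3  1.7  3.4] tcp [ 0.5893 -0.0711  0.067 ]
try (-0.002, 0) t=72.7 w=45.1mm F [ 0.8  2.1 -0.2] tcp [ 0.5856 -0.0713  0.0658]
try (0, 0.0015) t=73.3 w=45.4mm F [0.6 2.6 5.4] tcp [ 0.5873 -0.0697  0.0645]
try (0, -0.0015) t=73.8 w=46.1mm F [0.6 2.1 2.8] tcp [ 0.5875 -0.0728  0.0642]
try (0.004, 0) t=74.4 w=44.6mm F [ 1.3 -2.5  0.8] tcp [ 0.5919 -0.0724  0.0644]
try (-0.004, 0) t=75.0 w=43.8mm F [2.4 2.7 0.3] tcp [ 0.5842 -0.0713  0.0625]
3 False
```

View pics/s2.png

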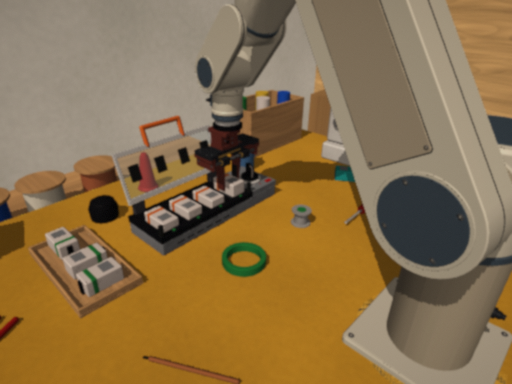

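Packs 0 to 2 are home. Pack 3 is held over well 3 but not in. I will release it there and look.

```bash
python3 - <<'E'
from h import *
wx,wy=well(3)
command_gripper(.6); p=get_tcp_pos(); movel([p[0],p[1],.14],v=.2); 
movej([1.157, 0.423, 1.63, 0, 1.089, -0.019]); st()
im=snap("pics/t4.png"); cv2.imwrite("pics/t4c.png",cv2.resize(im[125:195,220:320,::-1],None,fx=8,fy=8,interpolation=cv2.INTER_CUBIC))
E
```

```text
t=78.5 w=52.7mm F [0.2 0.2 0.1] tcp [0.2411 0.5764 0.2226]
```

View pics/t4c.png

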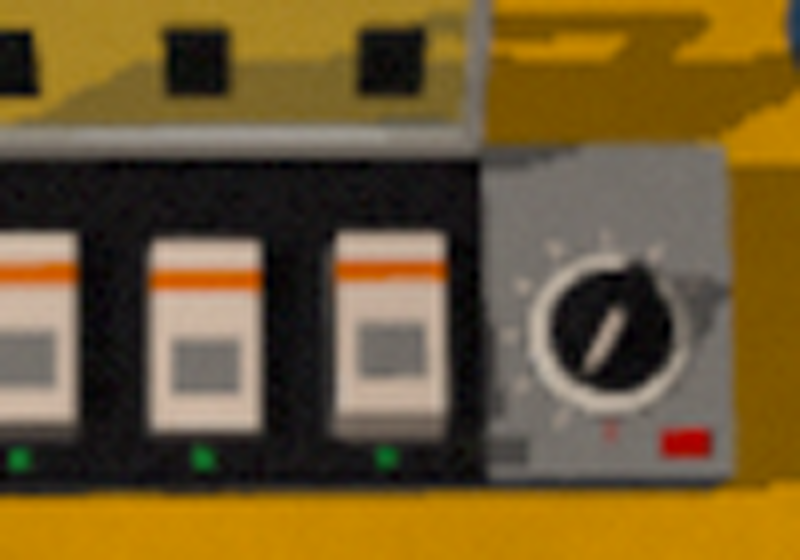

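```bash
python3 - <<'E'
from h import *
f=lambda p:(np.array(p)+.5)/8-.5+[220,125]
for uv,z in (((206,336),.07),((390,323.5),.086),((390,323.5),.08)):
    d=unproj(f([uv]),z)[0]; print(np.round(R.from_euler("z",-CH[2]).apply(d-[CH[0],CH[1],0]),4))
print(well(3))
E
```

```text
[-0.0029 -0.0376  0.07  ]
[-0.0013 -0.1108  0.086 ]
[-1.00e-04 -1.11e-01  8.00e-02]
[ 0.58683142 -0.07158489]
```

```bash
python3 - <<'E'
from h import *
def W(x,y): return list(place(CH,[[x,y,0]])[0,:2])
a,b=W(-.0013,-.111); hover(a,b,.13,CH[2]+np.pi/2); command_gripper(0)
movel([a,b,.066],v=.05,until_force=6); st("touch centre"); z0=get_tcp_pos()[2]
movel([a,b,.11],v=.2)
if z0>.074:
    command_gripper(.65); movel([a,b,z0-.016],v=.08,until_force=12); command_gripper(0); st("regrip")
    ok=False; zg=get_tcp_pos()[2]
    for dx,dy in [(x,y) for y in (0,.001,-.001,.002,-.002) for x in (-.0005,-.0015,-.0025,.0005,-.0035,.0015)]:
        t=W(dx,-.111+dy); z=get_tcp_pos()[2]
        movel(t+[zg+.003],v=.05); hit=movel(t+[zg-.016],v=.03,until_force=9); z=get_tcp_pos()[2]
        print((dx,dy),"%.4f"%z,hit,"%.1f"%get_time())
        if z<zg-.012: ok=True; break
        if get_time()>100: break
    if ok:
        command_gripper(.6); movel(t+[.11],v=.2); command_gripper(0); movel(t+[.066],v=.05,until_force=8); st("press"); movel(t+[.12],v=.2)
E
```

```text
touch centre t=83.1 w=0.3mm F [-2.2  0.5  8.8] tcp [ 0.5853 -0.0716  0.0804]
regrip t=85.4 w=44.0mm F [-0.   2.   2.7] tcp [ 0.586  -0.0715  0.065 ]
(-0.0005, 0) 0.0647 True 86.0
(-0.0015, 0) 0.0648 True 86.5
(-0.0025, 0) 0.0649 True 87.1
(0.0005, 0) 0.0646 True 87.7
(-0.0035, 0) 0.0649 True 88.2
(0.0015, 0) 0.0638 True 88.8
(-0.0005, 0.001) 0.0644 True 89.4
(-0.0015, 0.001) 0.0645 True 89.9
(-0.0025, 0.001) 0.0645 True 90.5
(0.0005, 0.001) 0.0641 True 91.1
(-0.0035, 0.001) 0.0645 True 91.6
(0.0015, 0.001) 0.0640 True 92.2
(-0.0005, -0.001) 0.0642 True 92.8
(-0.0015, -0.001) 0.0642 True 93.4
(-0.0025, -0.001) 0.0643 True 94.0
(0.0005, -0.001) 0.0638 True 94.6
(-0.0035, -0.001) 0.0642 True 95.2
(0.0015, -0.001) 0.0635 True 95.8
(-0.0005, 0.002) 0.0635 True 96.4
(-0.0015, 0.002) 0.0636 True 97.0
(-0.0025, 0.002) 0.0638 True 97.6
(0.0005, 0.002) 0.0633 True 98.2
(-0.0035, 0.002) 0.0637 True 98.8
(0.0015, 0.002) 0.0631 True 99.4
(-0.0005, -0.002) 0.0638 True 100.0
(-0.0015, -0.002) 0.0637 True 100.6
```

The pack's centre sits at 80 mm instead of 70, so it is tilted, with the back end in and the front on the lip. I'll release it, push it gently back from the front, then press the front end down.

```bash
python3 - <<'E'
from h import *
def W(x,y): return list(place(CH,[[x,y,0]])[0,:2])
loc=lambda: np.round(R.from_euler("z",-CH[2]).apply(get_tcp_pos()-[CH[0],CH[1],0]),4)
command_gripper(.6); p=get_tcp_pos(); movel([p[0],p[1],.12],v=.2); command_gripper(0)
def touch(x,f=5):
    movel(W(x,-.111)+[.10],v=.2); movel(W(x,-.111)+[.064],v=.04,until_force=f); print("z at",x,loc()); movel(W(x,-.111)+[.10],v=.2)
touch(.028); touch(-.028)
movel(W(-.075,-.111)+[.10],v=.2); movel(W(-.075,-.111)+[.056],v=.15)
print(movel(W(-.042,-.111)+[.056],v=.03,until_force=10),loc())
movel(W(-.075,-.111)+[.056],v=.15);movel(W(-.075,-.111)+[.10],v=.2)
touch(-.028,15); touch(.028,10); touch(0,8)
st()
E
```

```text
z at 0.028 [ 0.0279 -0.1111  0.0739]
z at -0.028 [-0.0273 -0.1111  0.0853]
True [-0.0491 -0.1108  0.0551]
z at -0.028 [-0.0283 -0.111   0.0706]
z at 0.028 [ 0.0277 -0.111   0.0706]
z at 0 [-0.0002 -0.1109  0.0706]
t=111.3 w=0.9mm F [ 0.4 -0.8 -0.4] tcp [ 0.5877 -0.0717  0.1005]
```

Pack 3 is home: all three touch points read 70.6 mm. Next is lowering the cover.

```bash
python3 - <<'E'
from h import *
p=cov(1.9,.06); q=get_tcp_pos(); movel([q[0],q[1],.3],v=.3); hover(*p,CH[2]); command_gripper(.4)
print(movel(cov(1.9),v=.1,until_force=12)); command_gripper(0); st("grip")
for a in np.arange(1.75,.14,-.155):
    movel(cov(a),v=.11); F=np.linalg.norm(get_ft_force())
    if F>35 or not 9<88*get_grip_width()<14: st("high",a)
st("near"); movel(cov(.04),v=.05); st(); movel(cov(-.01),v=.02,until_force=8); st("down")
snap("pics/s3.png","side")
E
```

```text
False
grip t=115.3 w=10.9mm F [-5.6 -0.8  5.8] tcp [0.7087 0.0415 0.2225]
near t=119.5 w=11.3mm F [-1.8  1.7 -1.3] tcp [0.4902 0.0378 0.0966]
t=120.2 w=11.1mm F [-4.6  1.7 -0.4] tcp [0.4867 0.0378 0.0698]
down t=120.8 w=11.3mm F [-5.5  2.1 -0.4] tcp [0.4864 0.0378 0.0614]
```

View pics/s3.png

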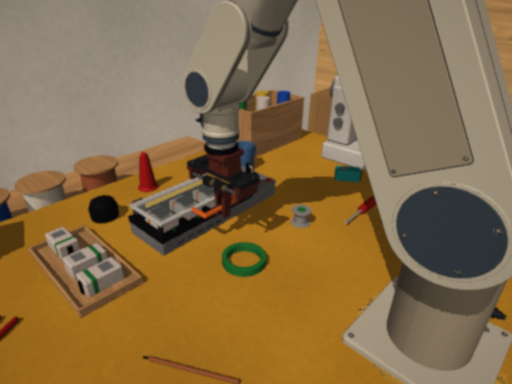

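```bash
python3 - <<'E'
from h import *
command_gripper(.35); p=get_tcp_pos(); movel([p[0],p[1],.2],v=.15)
x,y=.588,-.161; psi=np.pi/3+CH[2]
move_pose([x,y,.14],down(psi)); command_gripper(.42)
print(movel([x,y,.069],v=.08,until_force=8)); command_gripper(0); st("grip")
q=np.array(get_joint_pos()); print(q.round(3))
for k in range(1,5):
    r=q.copy(); r[5]+=np.radians(30*k+(1 if k==4 else 0)); movej(list(r)); print(np.round(get_ft_torque(),2),np.round(R.from_quat(np.roll(get_ee_rot(),-1)).as_matrix()[:2,0],2))
wait(.3); command_gripper(.42); movel([x,y,.16],v=.15); st()
movej([1.157, 0.423, 1.63, 0, 1.089, -0.019])
im=snap("pics/t5.png"); cv2.imwrite("pics/t5c.png",cv2.resize(im[110:245,118:318,::-1],None,fx=4,fy=4,interpolation=cv2.INTER_CUBIC))
cv2.imwrite("pics/t5d.png",cv2.resize(im[145:190,270:330,::-1],None,fx=10,fy=10,interpolation=cv2.INTER_CUBIC))
E
```

```text
False
grip t=125.6 w=13.8mm F [0.9 4.5 1.5] tcp [ 0.5886 -0.1605  0.0694]
[-2.860e-01  6.050e-01  1.748e+00  1.000e-03  7.880e-01 -1.350e+00]
[ 0.15  0.03 -0.05] [0.86 0.52]
[ 0.09  0.22 -0.02] [1.   0.02]
[0.14 0.45 0.03] [ 0.88 -0.48]
[0.27 0.62 0.07] [ 0.5  -0.86]
t=129.5 w=36.7mm F [ 0.1 -0.6 -0.1] tcp [ 0.5875 -0.1608  0.1594]
```

View pics/t5c.png

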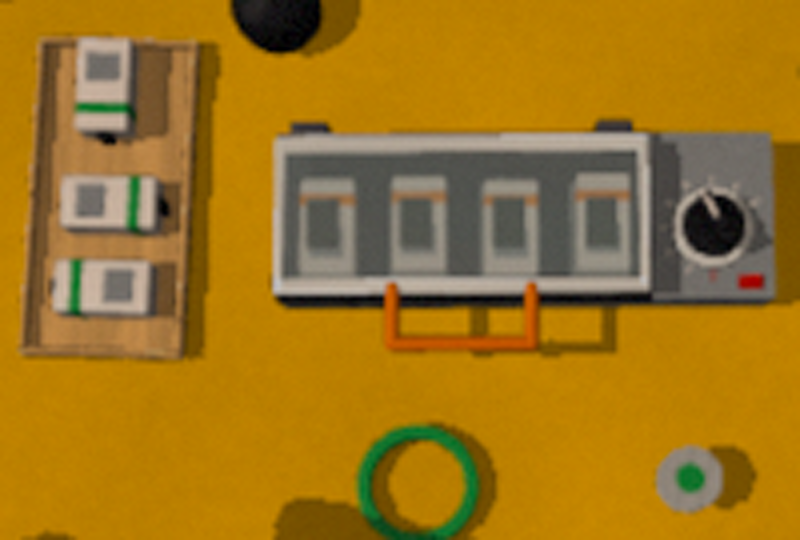

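View pics/t5d.png

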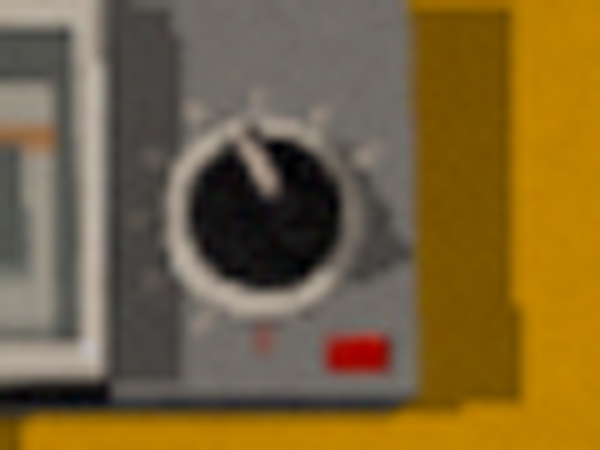

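The pointer stands 30° left of straight back, which is 150° or click 5. The cover is level as at the start, with four orange-banded packs in the wells and two green ones in the tray beside the spare.

```bash
python3 -c "
from h import *
job_done(); st()"
```

```text
the job is handed in; nothing more can be done
the job is handed in; nothing more can be done
```

The job is handed in, at about 131 s of the 210 s allowed.

- **Cover:** I raised it by the handle until it stayed open. Later I lowered it in the grip all the way onto its stops, without letting go. In the last picture it lies as it did at the start.
- **Charged packs:** The two in wells 1 and 2 now lie flat in the tray beside the spare, which looks unmoved.
- **Flat packs:** All four are in wells 0 to 3 with the rib to the back. A touch check put every pack top at 70–71 mm, which means fully home.
- **Selector:** It started at 1, and I turned it four clicks clockwise after the cover was shut. The pointer in the last picture reads about 150°, which is five.

Two things did not go straight in:
- **Knocked pack:** One flat pack was shifted about 26 mm during the run. I found it again in a picture before picking it up.
- **Pack in well 3:** It first jammed tilted, with its front end on the lip. I released it, pushed it back lightly and pressed it down. Afterwards it read level at three points.

I did not check every bystander: the last crop shows the tape and spool in place and the tin only partly. The mug and screwdriver are outside it.

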